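Release the ratchet clamp and rack the gel cassette

ROBOT

A 6-joint arm with a two-finger parallel gripper is mounted at the origin on the work surface. World frame = base frame: x ahead of the robot, y to its left, z up, the work surface at z = 0. Lengths are in mm, angles in rad, forces in N, time in s.
With the tool pointing down it reaches from about 350 to 775 mm from the base axis. Payload 7.3 kg.
Tool frame: the origin (TCP) lies between the finger pads; the fingertips stand 17 mm ahead of it and the grasp point (between the pads) lies 2 mm behind it; z points along the fingers, y is the direction in which the jaws open and shut (so a half turn about z gives the same grasp; the last joint's range is limited). The gripper opens to 92 mm and grips with 3 to 60 N. Pads are 19 mm wide; open, the fingers measure 130 mm over their backs; the gripper's body (75 mm by 190 mm) begins 47 mm behind the grasp point.
Start: joints at [-1.273, 0.342, 1.524, -0, 1.275, -0.146], TCP at [225.445, -474.15, 243.741] pointing down, gripper open.
Joint ranges: [-2.53, 2.53], [-0.77, 2.02], [0.04, 2.7], [-1, 4.14], [0.28, 2.66], [-3.11, 3.11]. Speed limits (rad/s): [2.57, 2.57, 3.14, 3.14, 3.14, 3.14].

INTERFACE

Orientations are given as [roll, pitch, yaw] about the fixed x, y, z axes, in that order (R = Rz(yaw) Ry(pitch) Rx(roll)).
In Python, from plant import get_obs, capture, get_calibration, close_job gives the robot as it stands.
- The arm moves only by the tool carry_out, never from a script. Its argument "moves" is one flat list of numbers, 7 for each row, row after row: the shift along the tool's x, y, z normalised to -1 to 1, where 1 is 40 cm, then the turn, a rotation vector about the tool's x, y, z normalised to -1 to 1, where 1 is 30 degrees, then the opening, from 0 (shut) to 1 (fully open). A call has exactly 8 rows; each row is the pose to reach, as a shift and turn from the pose measured when the call began, along the tool's axes at that moment; what a row does not reach only later rows make up. A row lasts 1/10 s, in which the tool goes at most 50 mm and 8.59 degrees, less where a joint would pass 70% of its speed; a pose out of reach is approached as far as the arm can. A call with a number of a shift or a turn outside -1 to 1 is refused whole. A call with a gripper value outside its range is refused whole. The fingers move at their own pace and stop on an object; the grip force is fixed at half the most. Time passes only in rows, so rows that repeat a pose let the fingers close, or fill a call up. It gives the time, the measured TCP pose, the force and the opening at its end, in the units of the state.
- get_obs(): the state, without advancing time (a new reading comes with each control period).
- capture(name): name is "scene" or "top"; returns the picture (420x560x3 uint8, red, green, blue); there is no depth.
- get_calibration(name): a dict with "vfov" (degrees; the focal length in pixels is half the picture's height over the tangent of half this angle, whatever the lens; pixels are square), "cx", "cy" (the principal point, pixels), "cam_to_world" (4x4, takes a point from camera to world coordinates). Camera axes: x right, y up, looking along -z (the intrinsics and any distortion apply to the point x, -y, -z); pixel columns grow to the right and rows downward; lengths in mm; the calibration is good to about 2 mm. A picture is of the moment at which its call begins. get_calibration takes no time and is no camera call.
- close_job(): hands the job in, once; it reports no verdict.
The state is a dict: "time": time; "joint_positions": joint angles; "dq": joint speeds; "tau": joint torques, N m; "tool_pos": TCP position; "tcp_rot": TCP orientation; "contact_force": force on the tool from outside, world axes, zero at the start; "moment": the same for the moment, N m; "grip_width": finger opening in mm.
Only numpy, scipy, OpenCV 4.12 (cv2) and the standard library are available. Lean on these libraries where they do the work, as an engineer would, in place of code of your own. Each camera call takes 0.05 s, during which the arm holds its last target.

TASK

The gel cassette is held in the ratchet clamp. Press the clamp's release key, by feel and without forcing it, and keep it down until the sprung jaw has backed off all the way; then lift the cassette out and lower it gently into the empty slot of the stand, fully home and upright. Leave the other things on the bench where they are.

Things in the scene. Friction and masses are not known exactly. Their poses are not given: they have to be found in the camera images.
- key_top (a point): Top centre of the release key: white square pad 30 x 30 mm, 121 mm above the bench at rest, at the clamp's end away from the cassette. Moves straight down; z up, x along the clamp from cassette to key. The first 1 to 15 mm are idle travel (2 N spring), set by a screw anew each time and not readable beforehand. Parts within 35 mm lie 26 mm or more below its resting top.
- key (a joint): Key travel: 0 m at rest, grows downward. After the idle travel it lifts the pawl: force rises to 5 to 9 N; 4 to 5 mm on, the pawl clears the wheel; 5.4 mm on (6 to 21 mm in all) it meets a hard stop. Holding it on the stop with 10 to 14 N is right; over 20 N on the key damages the pawl. Springs back up when let go.
- jaw (a joint): How far the moving jaw has backed off: 0 m clamped, 0.025 m fully open. While the pawl is held clear of the wheel, a spring drives the jaw back, damped, in about 2 s; then it stays open. If the key is let up early the pawl drops into the next tooth and stops the jaw; press again.
- clamp: Fixed ratchet clamp: white base 280 x 130 x 12 mm, grey moving jaw, steel ratchet wheel (60 mm, upright) and pawl. Origin: centre of underside; x from cassette to key, z up. Cassette pocket at x = -90 mm (floor 12 mm up), wheel +30 mm, key +115 mm. Fixed jaw and pocket walls end 55 mm above the bench, moving jaw 50 mm. Wheel and pawl reach 95 mm high, 90 mm from the cassette.
- cassette: Gel cassette in the clamp: upright rigid plate, white frame, clear panel, 12 mm thick (x), 100 mm wide (y), 90 mm tall, 0.13 to 0.25 kg. Origin: centre of its lower face; z up. Stands 47 mm proud of the jaws; pinch it across its thickness from above, at the top middle. Once the jaw is open it has 1.5 mm play in thickness, 2 mm at each end.
- stand: Fixed grey stand: base 170 x 130 x 10 mm with two parallel slots, walls 6 mm thick ending 45-46 mm above the bench. Slots run along its y; the empty one is at x = -40 mm, the other (x = +40 mm) holds a spare cassette. Origin: centre of its underside, z up.
- slot (a point): Centre of the floor of the stand's empty slot, 10 mm above the bench; axes as the stand's: 16 mm wide along x, 106 mm long along y, 35 mm deep. The cassette may stand in it either way round, lower face on this floor.
- spare_cassette: An identical cassette already standing in the stand's other slot; to be left alone. Origin: centre of its lower face.
- vial: Bystander: small amber vial, 26 mm across, 45 mm tall, standing between clamp and stand. Origin: centre of its underside.
- jar: Bystander: glass jar, 44 mm across, 65 mm tall, between clamp and stand. Origin: centre of its underside.
- beaker: Bystander: glass beaker, 68 mm across, 90 mm tall. Origin: centre of its underside.
- reagent_bottle: Bystander: glass bottle with cap, 72 mm across, 160 mm tall. Origin: centre of its underside.
- spatula: Bystander: hand spatula lying on the bench, 180 mm long. Origin: its middle, on the bench.
- comb: Bystander: white gel comb lying flat, about 100 x 35 x 6 mm. Origin: centre of its bar's underside.
There are look-alikes about, which are no part of the job. What is shaped like the cassette but blue or purple is not meant.

How it is judged (in metres and radians):
On the way, in this order (a step that is already met when the one before it is completed fails the run):
1. the moving jaw has backed off fully while the cassette still stands in the clamp (value of joint jaw above 0.0225 m and distance of cassette from where it was at the start of the episode below 0.015 m), for 0.1 s.
2. the cassette is lifted clear of the clamp (height (world z) of cassette above 0.06 m and contact force between cassette and clamp below 0.1 N), for 0.1 s.
At the end, for the whole second after the job is handed in: The cassette stands released and at rest in the stand's empty slot: its lower face within 4 mm of the slot's floor, within 6 mm of the slot's centre across and 8 mm along, within 0.17 rad of upright; the clamp's jaw is at least 22.5 mm open and the release key is up again (under 3 mm) (x of cassette in the frame of slot between -0.006 and 0.006 m and y of cassette in the frame of slot between -0.008 and 0.008 m and z of cassette in the frame of slot below 0.004 m and angle between cassette's own z axis and vertical below 0.17 rad and linear speed of cassette below 0.02 m/s and value of joint jaw above 0.0225 m and value of joint key below 0.003 m); the robot touches nothing.
It fails at once if the release key is forced: more than 20 N on it (contact force between any of the fingers, the arm and key above 20 N).
It fails at once if the cassette is set down roughly: more than 45 N between it and the stand (contact force between cassette and stand above 45 N).
It fails at once if another thing on the bench is disturbed: moved more than 25 mm (distance of any of spare_cassette, vial, jar, beaker, reagent_bottle, spatula, comb from where it was at the start of the episode above 0.025 m).
It also fails if it takes over 72 s, if anything falls off the work surface, if the arm or the gripper's body presses on something with over 40 N, if the wrist force passes 120 N, or if a joint passes its speed limit or range.

## Working session

There is one attempt and no reset: what is moved stays moved. The work goes in short steps, Python scripts to look and compute and a tool call to move; the robot and the scene stay as the last step left them, time stands still between calls to the robot, and variables do not carry over. Pictures are saved under pics/ and viewed, and the job is handed in when it is done.

Besides the shell and the picture viewer there is one more tool, called after "Emit:" as name(argument=value, ...), one argument or row to a line, values as JSON. carry_out: Moves the arm, as the interface text tells. Scaled input: -1 to 1 covers 40 cm each way for a shift and 30 degrees each way for a turn. Its arguments: {"type":"object","properties":{"moves":{"type":"array","items":{"type":"number"}}},"required":["moves"]}

```bash
mkdir -p pics; ls; python3 - <<'E'
from plant import *
import cv2,numpy as np
for n in ["scene","top"]:
    im=capture(n); cv2.imwrite(f"pics/{n}0.png",im[:,:,::-1]); 
    c=get_calibration(n); print(n,c)
print(get_obs())
E
```

```text
pics
scene {'vfov': 55.68716092428748, 'cx': 279.96797715280974, 'cy': 212.33395563126828, 'cam_to_world': array([[ 1.87243236e-01, -6.60400544e-01,  7.27193985e-01,
         1.36691934e+03],
       [ 9.82266826e-01,  1.18653260e-01, -1.45166411e-01,
        -1.83555371e+02],
       [ 9.58403943e-03,  7.41479956e-01,  6.70906567e-01,
         8.86553735e+02],
       [ 0.00000000e+00,  0.00000000e+00,  0.00000000e+00,
         1.00000000e+00]])}
top {'vfov': 54.86704437616727, 'cx': 278.23684568673167, 'cy': 207.3632718762817, 'cam_to_world': array([[ 1.35833739e-02,  9.98498663e-01, -5.30651706e-02,
         4.62033651e+02],
       [-9.99876711e-01,  1.39819051e-02,  7.14619977e-03,
        -1.42818446e+01],
       [ 7.87742310e-03,  5.29615588e-02,  9.98565481e-01,
         1.42466934e+03],
       [ 0.00000000e+00,  0.00000000e+00,  0.00000000e+00,
         1.00000000e+00]])}
{'time': 0.1, 'joint_positions': array([-1.27297663e+00,  3.42658501e-01,  1.52491756e+00,  6.48602389e-06,
        1.27539536e+00, -1.45978405e-01]), 'dq': array([ 0.00095232, -0.00051084, -0.00382045,  0.00093644,  0.00086337,
        0.00033704]), 'tau': array([ 9.45104439e-04, -4.32006311e+01, -2.44694388e+01,  7.18234177e-02,
        5.26105484e-02, -5.85272596e-05]), 'tool_pos': array([ 225.35287198, -473.80132696,  243.11298344]), 'tcp_rot': array([-3.14022946e+00, -2.06692227e-04,  4.43796067e-01]), 'contact_force': array([ 0.32193616, -0.89241838,  0.3336992 ]), 'moment': array([-0.06607836,  0.06140364, -0.02145122]), 'grip_width': 92.05826903187561}
```

View pics/scene0.png

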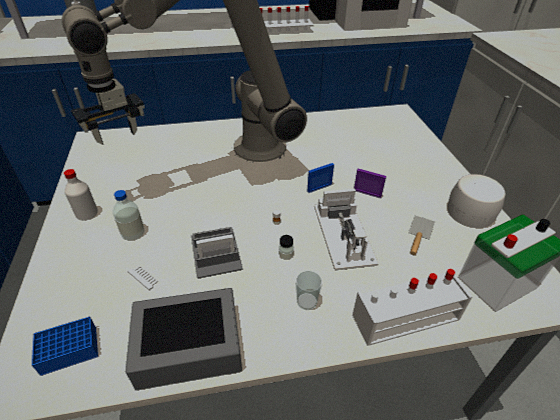

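View pics/top0.png

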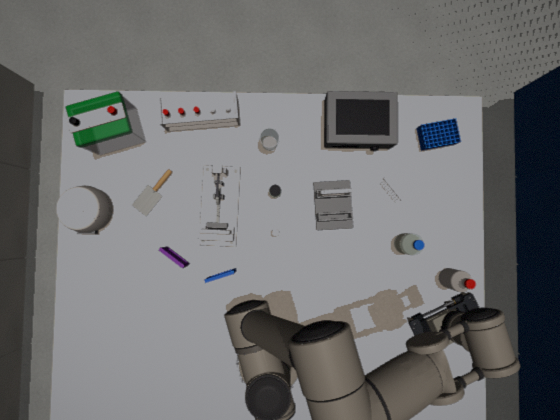

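```bash
cat > h.py <<'E'
import numpy as np,cv2
from plant import *
def ray(n,u,v):
    c=get_calibration(n);f=210/np.tan(np.radians(c['vfov']/2));M=c['cam_to_world']
    d=M[:3,:3]@np.array([(u-c['cx'])/f,-(v-c['cy'])/f,-1]);return M[:3,3],d
def hit(n,u,v,z):
    o,d=ray(n,u,v);return o+d*(z-o[2])/d[2]
def proj(n,p):
    c=get_calibration(n);f=210/np.tan(np.radians(c['vfov']/2));M=c['cam_to_world']
    q=M[:3,:3].T@(np.asarray(p,float)-M[:3,3]);return np.array([c['cx']+f*q[0]/-q[2],c['cy']-f*q[1]/-q[2]])
def tri(u1,u2):
    o1,d1=ray("scene",*u1);o2,d2=ray("top",*u2)
    t=np.linalg.lstsq(np.c_[d1,-d2],o2-o1,rcond=None)[0];a=o1+d1*t[0];b=o2+d2*t[1];return (a+b)/2,np.linalg.norm(a-b)
E
python3 - <<'E'
import cv2
t=cv2.imread('pics/top0.png');s=cv2.imread('pics/scene0.png')
cv2.imwrite('pics/c1.png',cv2.resize(t[155:255,190:250],None,fx=6,fy=6,interpolation=cv2.INTER_CUBIC))
cv2.imwrite('pics/c2.png',cv2.resize(t[170:240,300:365],None,fx=8,fy=8,interpolation=cv2.INTER_CUBIC))
cv2.imwrite('pics/c3.png',cv2.resize(s[180:280,305:385],None,fx=6,fy=6,interpolation=cv2.INTER_CUBIC))
cv2.imwrite('pics/c4.png',cv2.resize(s[215:285,180:250],None,fx=8,fy=8,interpolation=cv2.INTER_CUBIC))
E
```

```text
(no output)
```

View pics/c1.png

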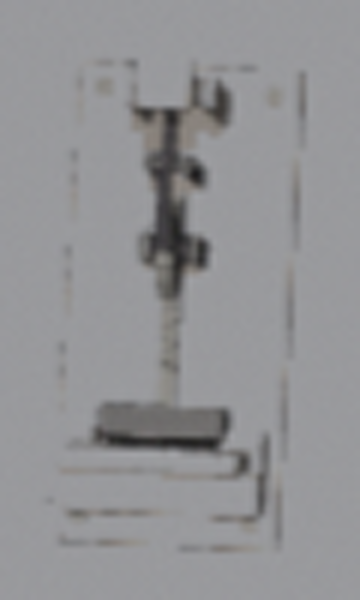

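View pics/c2.png

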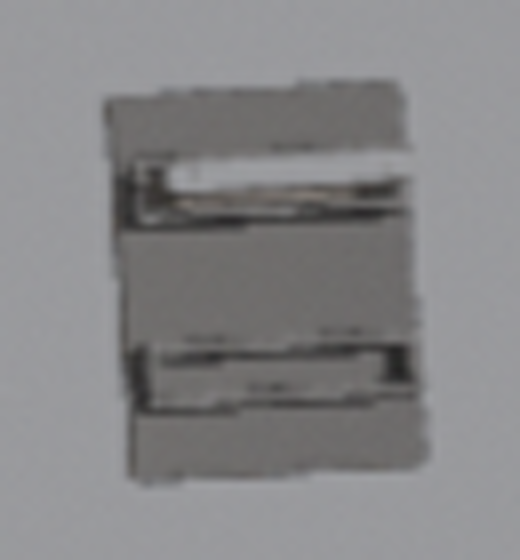

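View pics/c3.png

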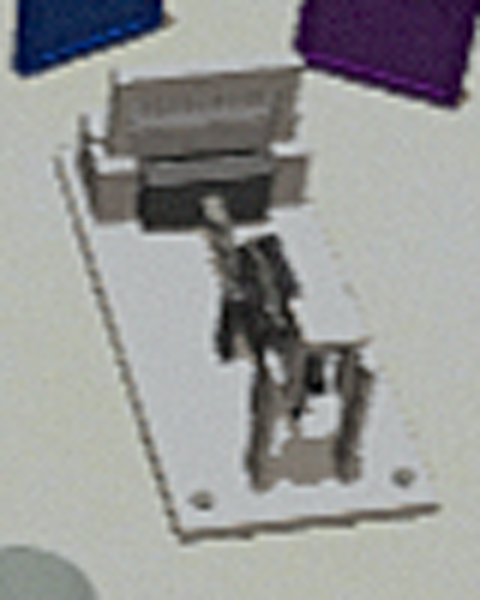

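View pics/c4.png

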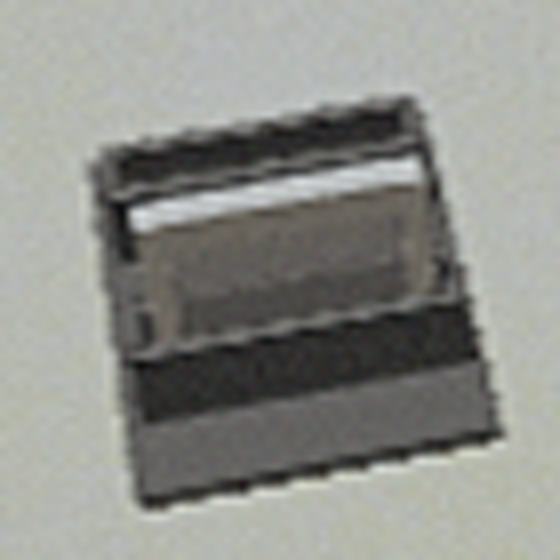

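```bash
python3 - <<'E'
from h import *
np.set_printoptions(precision=1,suppress=True)
def q(n,P,z):
    X=np.array([hit(n,*p,z) for p in P]);c=X.mean(0);e=[np.linalg.norm(X[i]-X[(i+1)%4]) for i in range(4)]
    ax=(X[0]+X[1]-X[2]-X[3]);print(n,c,'edges',np.array(e),'long axis yaw',np.degrees(np.arctan2(ax[1],ax[0])));print(X);return c
# sizes in scene crop c3: /6+(305,180)
f=lambda L,s,o:[(a/s+o[0],b/s+o[1]) for a,b in L]
q("top",f([(80,62),(303,70),(278,548),(58,540)],6,(190,155)),12)
q("top",f([(105,100),(403,82),(428,465),(132,482)],8,(300,170)),10)
# scene: near corners of clamp (far x end)
for p in f([(183,535),(438,508),(60,155)],6,(305,180)): print('clampscene',hit("scene",*p,12))
q("scene",f([(140,500),(503,435),(415,100),(95,165)],8,(180,215)),10)
print('key top from top view',hit("top",190+165/6,155+84/6,121), [hit("top",190+a/6,155+b/6,121) for a,b in [(135,107),(195,107)]])
print('key scene', [hit("scene",305+a/6,180+b/6,121) for a,b in [(305,345),(370,343)]])
print('cass top centre', [hit("top",190+a/6,155+b/6,102) for a,b in [(65,460),(245,460)]])
print('cass top scene', [hit("scene",305+a/6,180+b/6,102) for a,b in [(115,73),(300,68)]])
E
```

```text
top [540.3 179.2  12. ] edges [130.5 279.1 127.4 278.9] long axis yaw -1.5930233045977429
[[681.2 240.6  12. ]
 [678.4 110.1  12. ]
 [399.4 119.4  12. ]
 [402.3 246.8  12. ]]
top [ 547.5 -217.7   10. ] edges [131.5 168.5 129.8 168. ] long axis yaw 4.252037192922269
[[ 626.5 -145.9   10. ]
 [ 636.3 -277.    10. ]
 [ 468.2 -288.6   10. ]
 [ 459.  -159.2   10. ]]
clampscene [682.9 115.7  12. ]
clampscene [688.8 240.8  12. ]
clampscene [407.9 127.   12. ]
scene [ 552.4 -212.3   10. ] edges [127.4 175.4 125.3 167.7] long axis yaw 4.159337255975462
[[ 641.1 -269.7   10. ]
 [ 634.9 -142.4   10. ]
 [ 460.  -156.2   10. ]
 [ 473.8 -280.7   10. ]]
key top from top view [653.  174.8 121. ] [array([640.3, 190.7, 121. ]), array([640.7, 158.4, 121. ])]
key scene [array([672.3, 164. , 121. ]), array([676.3, 193.2, 121. ])]
cass top centre [array([449.5, 227.4, 102. ]), array([450.8, 129.7, 102. ])]
cass top scene [array([448.8, 139.6, 102. ]), array([461.8, 235.9, 102. ])]
```

Emit:
carry_out(
  moves=[0.834,-0.503,0,0,0,-1,0,0.834,-0.503,0,0,0,-1,0,0.834,-0.503,0,0,0,-1,0,0.834,-0.503,0,0,0,-1,0,0.834,-0.503,0,0,0,-1,0,0.834,-0.503,0,0,0,-1,0,0.834,-0.503,0,0,0,-1,0,0.834,-0.503,0,0,0,-1,0],
)

```text
time: 0.9
tool_pos: [441.0, -146.3, 243.3]
tcp_rot: [-3.14, -0.001, 0.968]
contact_force: [-0.0, -0.1, -0.0]
grip_width: 32.2
```

```bash
cat >> h.py <<'E'
from scipy.spatial.transform import Rotation as Ro
def st():
    o=get_obs();p=o['tool_pos'];print('t',round(o['time'],2),'p',p.round(1),'rpy',o['tcp_rot'].round(4),'F',o['contact_force'].round(1),'M',o['moment'].round(2),'g',round(o['grip_width'],1));return o
def go(x,y,z,yaw):
    "units for target pose, tool straight down"
    o=st();R=Ro.from_euler('xyz',o['tcp_rot']);d=R.inv().apply(np.array([x,y,z])-o['tool_pos'])
    T=Ro.from_euler('xyz',[np.pi,0,yaw]);r=(R.inv()*T).as_rotvec(degrees=True)
    print('shift',(d/400).round(4),'turn',(r/30).round(3),'|d|',np.linalg.norm(d).round(1))
E
python3 -c "
from h import *
go(655,177,220,np.radians(88.4))"
```

```text
t 0.9 p [ 441.  -146.3  243.3] rpy [-3.1402e+00 -1.2000e-03  9.6840e-01] F [-0.  -0.1 -0. ] M [-0.04 -0.08  0.05] g 32.2
shift [ 0.9691 -0.0172  0.0595] turn [-0.002 -0.003 -1.097] |d| 388.4
```

Emit:
carry_out(
  moves=[0.969,-0.017,0,0,0,-1,0,0.969,-0.017,0,0,0,-1,0,0.969,-0.017,0,0,0,-1,0,0.969,-0.017,0,0,0,-1,0,0.969,-0.017,0,0,0,-1,0,0.969,-0.017,0,0,0,-1,0,0.969,-0.017,0,0,0,-1,0,0.969,-0.017,0.06,0,0,-1,0],
)

```text
time: 1.7
tool_pos: [657.4, 179.8, 222.3]
tcp_rot: [3.136, -0.004, 1.493]
contact_force: [-0.1, -0.5, 0.4]
grip_width: 0.4
```

```bash
python3 -c "
from h import *
go(655,177,160,np.radians(88.4))
for n in ['scene','top']:
    im=capture(n); cv2.imwrite(f'pics/{n}1.png',im[:,:,::-1])
u=proj('scene',[655,177,121]).astype(int);s=cv2.imread('pics/scene1.png');print(u)
cv2.imwrite('pics/c5.png',cv2.resize(s[u[1]-60:u[1]+40,u[0]-50:u[0]+50],None,fx=6,fy=6,interpolation=cv2.INTER_CUBIC))
o=get_obs();p=o['tool_pos'];print(proj('scene',p+[0,0,-17]))
"
```

```text
t 1.7 p [657.4 179.8 222.3] rpy [ 3.136  -0.0035  1.4932] F [-0.1 -0.5  0.4] M [-0.07 -0.13 -0.05] g 0.4
shift [-0.0081 -0.0062  0.1558] turn [ 0.011 -0.006 -0.095] |d| 62.5
[358 232]
[363.95963724 211.50541842]
```

View pics/c5.png

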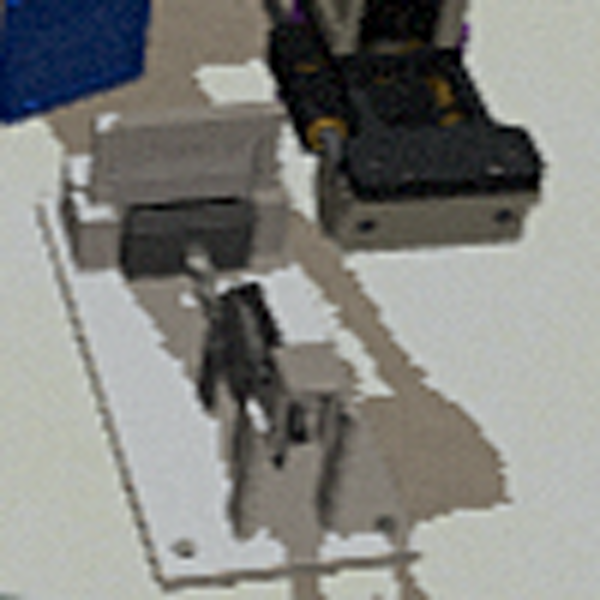

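```bash
python3 -c "
import cv2
s=cv2.imread('pics/scene1.png')
cv2.imwrite('pics/c6.png',cv2.resize(s[60:260,280:480],None,fx=3,fy=3,interpolation=cv2.INTER_CUBIC))
s=cv2.imread('pics/top1.png')
cv2.imwrite('pics/c7.png',cv2.resize(s[120:270,150:300],None,fx=4,fy=4,interpolation=cv2.INTER_CUBIC))
"
```

```text
(no output)
```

View pics/c6.png

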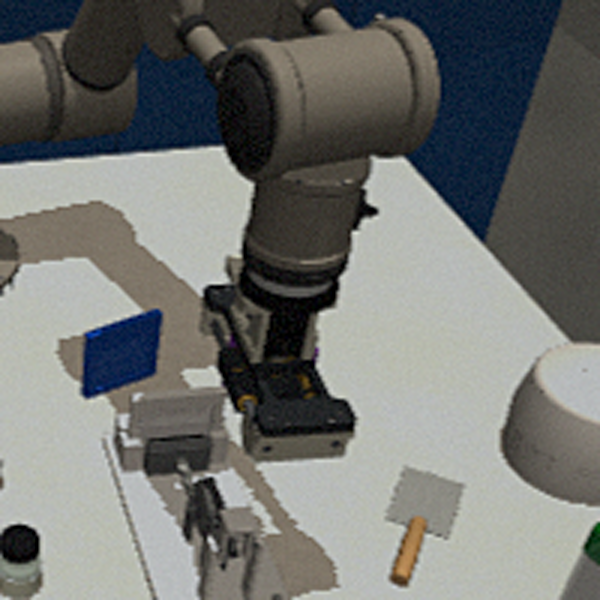

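View pics/c7.png

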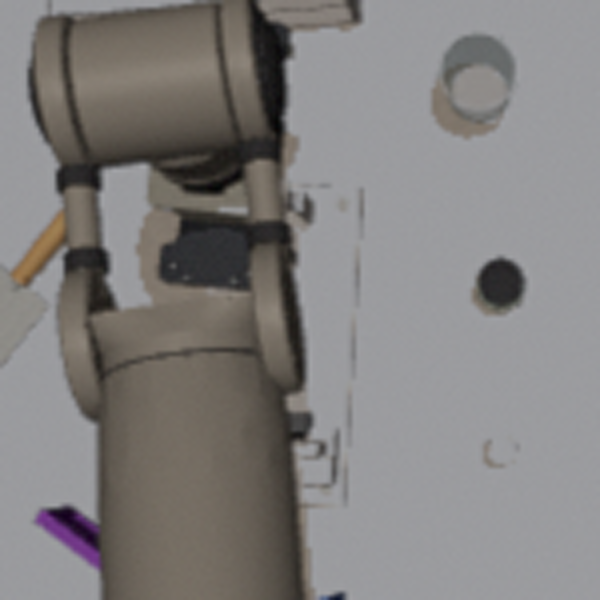

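```bash
python3 -c "
from h import *
o=get_obs();p=o['tool_pos']
for dz in [-17,2,49,150,250]:
    for dx,dy in [(0,0),(37,-95),(37,95),(95,-37),(95,37)]:
        print(dz,dx,dy,'scene crop6',((proj('scene',p+[dx,dy,dz])-[280,60])*3).round(),'top crop7',((proj('top',p+[dx,dy,dz])-[150,120])*4).round())
"
```

```text
-17 0 0 scene crop6 [252. 455.] top crop7 [247. 179.]
-17 37 -95 scene crop6 [158. 497.] top crop7 [373. 133.]
-17 37 95 scene crop6 [372. 470.] top crop7 [124. 129.]
-17 95 -37 scene crop6 [248. 538.] top crop7 [299.  57.]
-17 95 37 scene crop6 [335. 526.] top crop7 [202.  55.]
2 0 0 scene crop6 [255. 438.] top crop7 [244. 175.]
2 37 -95 scene crop6 [161. 481.] top crop7 [371. 128.]
2 37 95 scene crop6 [377. 453.] top crop7 [118. 124.]
2 95 -37 scene crop6 [252. 521.] top crop7 [295.  51.]
2 95 37 scene crop6 [340. 509.] top crop7 [197.  49.]
49 0 0 scene crop6 [264. 395.] top crop7 [233. 165.]
49 37 -95 scene crop6 [167. 438.] top crop7 [366. 116.]
49 37 95 scene crop6 [390. 411.] top crop7 [103. 112.]
49 95 -37 scene crop6 [261. 478.] top crop7 [287.  36.]
49 95 37 scene crop6 [352. 466.] top crop7 [185.  34.]
150 0 0 scene crop6 [285. 294.] top crop7 [208. 139.]
150 37 -95 scene crop6 [181. 335.] top crop7 [353.  86.]
150 37 95 scene crop6 [420. 309.] top crop7 [65. 81.]
150 95 -37 scene crop6 [283. 374.] top crop7 [267.  -2.]
150 95 37 scene crop6 [381. 363.] top crop7 [156.  -4.]
250 0 0 scene crop6 [308. 178.] top crop7 [178. 109.]
250 37 -95 scene crop6 [197. 216.] top crop7 [338.  50.]
250 37 95 scene crop6 [455. 192.] top crop7 [21. 45.]
250 95 -37 scene crop6 [309. 254.] top crop7 [243. -47.]
250 95 37 scene crop6 [415. 243.] top crop7 [120. -49.]
```

Emit:
carry_out(
  moves=[-0.008,-0.006,0.18,0.011,-0.006,-0.095,0,-0.008,-0.006,0.18,0.011,-0.006,-0.095,0,-0.008,-0.006,0.18,0.011,-0.006,-0.095,0,-0.008,-0.006,0.18,0.011,-0.006,-0.095,0,-0.008,-0.006,0.18,0.011,-0.006,-0.095,0,-0.008,-0.006,0.18,0.011,-0.006,-0.095,0,-0.008,-0.006,0.18,0.011,-0.006,-0.095,0,-0.008,-0.006,0.18,0.011,-0.006,-0.095,0],
)

```text
time: 2.6
tool_pos: [651.7, 178.4, 142.5]
tcp_rot: [-3.129, 0.001, 1.546]
contact_force: [-0.3, 0.5, 0.5]
grip_width: 0.5
```

```bash
python3 -c "
from h import *
go(655,177,141,np.radians(88.4))
im=capture('scene'); s=im[:,:,::-1]
cv2.imwrite('pics/c8.png',cv2.resize(s[172:272,308:408],None,fx=6,fy=6,interpolation=cv2.INTER_CUBIC))
print((proj('scene',get_obs()['tool_pos']+[0,0,-17])-[308,172])*6)
st()
"
```

```text
t 2.6 p [651.7 178.4 142.5] rpy [-3.1287e+00  1.1000e-03  1.5462e+00] F [-0.3  0.5  0.5] M [ 0.01 -0.12  0.03] g 0.5
shift [-0.0033  0.0085  0.0037] turn [-0.025  0.002  0.006] |d| 3.9
[303.59146181 350.09998609]
t 2.65 p [651.5 178.4 142.2] rpy [-3.1282e+00  1.2000e-03  1.5462e+00] F [0.4 0.4 0. ] M [ 0.04 -0.11  0.  ] g 0.6
```

View pics/c8.png

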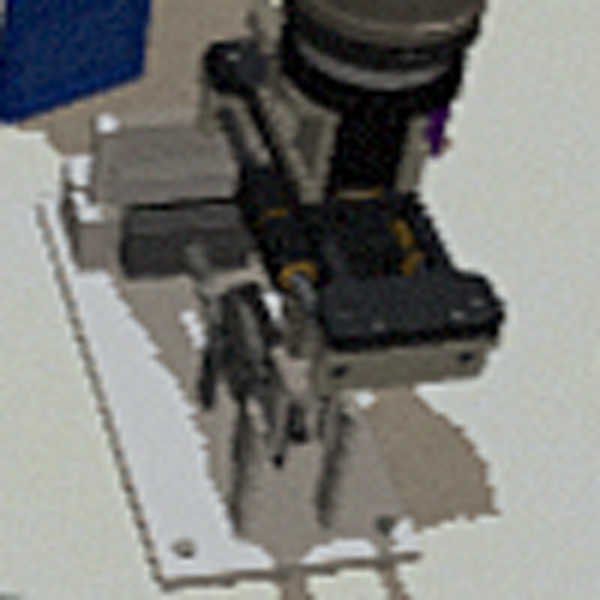

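Emit:
carry_out(
  moves=[-0.003,0.008,0.003,-0.025,0.002,0.006,0,-0.003,0.008,0.003,-0.025,0.002,0.006,0,-0.003,0.008,0.003,-0.025,0.002,0.006,0,-0.003,0.008,0.003,-0.025,0.002,0.006,0,-0.003,0.008,0.003,-0.025,0.002,0.006,0,-0.003,0.008,0.003,-0.025,0.002,0.006,0,-0.003,0.008,0.003,-0.025,0.002,0.006,0,-0.003,0.008,0.003,-0.025,0.002,0.006,0],
)

```text
time: 3.45
tool_pos: [654.7, 177.2, 141.0]
tcp_rot: [-3.141, 0.0, 1.543]
contact_force: [-0.4, 0.1, 0.8]
grip_width: 0.5
```

```bash
python3 -c "
from h import *
go(655,177,136,np.radians(88.4))
"
```

```text
t 3.45 p [654.7 177.2 141. ] rpy [-3.1413e+00  2.0000e-04  1.5431e+00] F [-0.4  0.1  0.8] M [-0.04 -0.1   0.06] g 0.5
shift [-0.0004  0.0008  0.0125] turn [-0.001  0.     0.   ] |d| 5.0
```

Emit:
carry_out(
  moves=[0,0,0.003,0,0,0,0,0,0,0.006,0,0,0,0,0,0,0.009,0,0,0,0,0,0,0.0125,0,0,0,0,0,0,0.0125,0,0,0,0,0,0,0.0125,0,0,0,0,0,0,0.0125,0,0,0,0,0,0,0.0125,0,0,0,0],
)

```text
time: 4.25
tool_pos: [654.7, 177.2, 136.1]
tcp_rot: [-3.141, 0.0, 1.543]
contact_force: [-0.2, -0.7, 1.9]
grip_width: 0.3
```

Emit:
carry_out(
  moves=[0,0,0.001,0,0,0,0,0,0,0.002,0,0,0,0,0,0,0.003,0,0,0,0,0,0,0.004,0,0,0,0,0,0,0.005,0,0,0,0,0,0,0.005,0,0,0,0,0,0,0.005,0,0,0,0,0,0,0.005,0,0,0,0],
)

```text
time: 5.05
tool_pos: [654.7, 177.2, 135.1]
tcp_rot: [3.141, 0.0, 1.543]
contact_force: [-3.4, -1.7, 6.8]
grip_width: 0.3
```

```bash
python3 -c "
from h import *
for i in range(3): capture('top'); st()
"
```

```text
t 5.1 p [654.7 177.1 135.1] rpy [3.1410e+00 1.0000e-04 1.5431e+00] F [-3.3 -0.2  7.5] M [-0.1   0.44 -0.02] g 0.2
t 5.15 p [654.7 177.2 135.1] rpy [3.1411e+00 1.0000e-04 1.5432e+00] F [-2.7  0.1  7.1] M [-0.07  0.45  0.03] g 0.3
t 5.2 p [654.7 177.2 135.1] rpy [3.1410e+00 1.0000e-04 1.5431e+00] F [-2.4 -0.8  7.6] M [-0.12  0.4  -0.01] g 0.7
```

```bash
python3 -c "
from h import *
im=capture('scene'); s=im[:,:,::-1]
cv2.imwrite('pics/c9.png',cv2.resize(s[172:272,308:408],None,fx=6,fy=6,interpolation=cv2.INTER_CUBIC))
st()
"
```

```text
t 5.25 p [654.7 177.2 135.1] rpy [3.1410e+00 1.0000e-04 1.5432e+00] F [-2.6  0.4  7.8] M [-0.16  0.39 -0.05] g 0.1
```

View pics/c9.png

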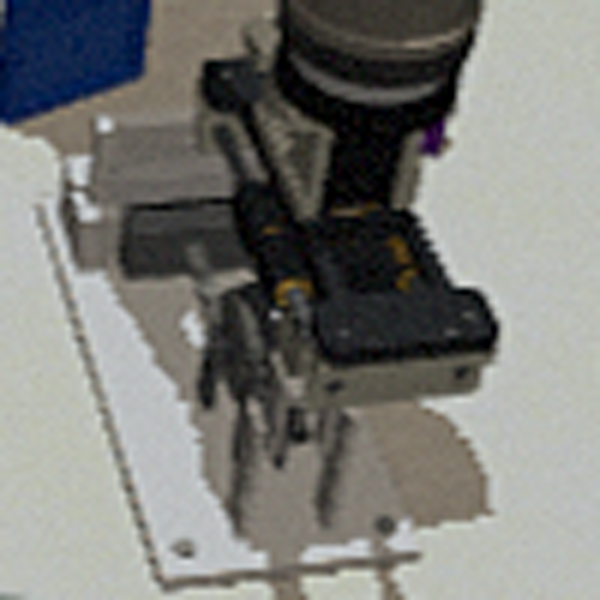

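Emit:
carry_out(
  moves=[0,0,0.0025,0,0,0,0,0,0,0.003,0,0,0,0,0,0,0.0035,0,0,0,0,0,0,0.004,0,0,0,0,0,0,0.0045,0,0,0,0,0,0,0.0045,0,0,0,0,0,0,0.0045,0,0,0,0,0,0,0.0045,0,0,0,0],
)

```text
time: 6.05
tool_pos: [654.7, 177.2, 134.4]
tcp_rot: [3.14, 0.0, 1.543]
contact_force: [-3.6, -1.3, 7.5]
grip_width: 0.8
```

Emit:
carry_out(
  moves=[0,0,0.003,0,0,0,0,0,0,0.0035,0,0,0,0,0,0,0.004,0,0,0,0,0,0,0.0045,0,0,0,0,0,0,0.005,0,0,0,0,0,0,0.005,0,0,0,0,0,0,0.005,0,0,0,0,0,0,0.005,0,0,0,0],
)

```text
time: 6.85
tool_pos: [654.7, 177.2, 133.5]
tcp_rot: [3.14, -0.0, 1.543]
contact_force: [-3.3, -0.7, 7.8]
grip_width: 0.5
```

```bash
python3 -c "
from h import *
st()
im=capture('scene'); s=im[:,:,::-1]
st()
cv2.imwrite('pics/c10.png',cv2.resize(s[172:272,308:408],None,fx=6,fy=6,interpolation=cv2.INTER_CUBIC))
"
```

```text
t 6.85 p [654.7 177.2 133.5] rpy [ 3.1397 -0.      1.5432] F [-3.3 -0.7  7.8] M [-0.1   0.46 -0.01] g 0.5
t 6.9 p [654.7 177.1 133.5] rpy [3.1397 0.     1.5432] F [-3.7 -0.2  8. ] M [-0.13  0.44 -0.07] g 0.4
```

Emit:
carry_out(
  moves=[0,0,0.003,0,0,0,0,0,0,0.0035,0,0,0,0,0,0,0.004,0,0,0,0,0,0,0.0045,0,0,0,0,0,0,0.005,0,0,0,0,0,0,0.0055,0,0,0,0,0,0,0.0055,0,0,0,0,0,0,0.0055,0,0,0,0],
)

```text
time: 7.7
tool_pos: [654.7, 177.2, 132.4]
tcp_rot: [3.139, -0.0, 1.543]
contact_force: [-3.5, -0.4, 6.8]
grip_width: 0.5
```

Emit:
carry_out(
  moves=[0,0,0.003,0,0,0,0,0,0,0.0035,0,0,0,0,0,0,0.004,0,0,0,0,0,0,0.0045,0,0,0,0,0,0,0.005,0,0,0,0,0,0,0.0055,0,0,0,0,0,0,0.0055,0,0,0,0,0,0,0.0055,0,0,0,0],
)

```text
time: 8.5
tool_pos: [654.7, 177.1, 130.9]
tcp_rot: [3.139, -0.0, 1.543]
contact_force: [-1.9, 0.0, 5.5]
grip_width: 0.4
```

```bash
python3 -c "
from h import *
st()
im=capture('scene'); s=im[:,:,::-1]
st()
cv2.imwrite('pics/c11.png',cv2.resize(s[172:272,308:408],None,fx=6,fy=6,interpolation=cv2.INTER_CUBIC))
"
```

```text
t 8.5 p [654.7 177.1 130.9] rpy [ 3.1387e+00 -1.0000e-04  1.5433e+00] F [-1.9  0.   5.5] M [-0.16  0.32 -0.01] g 0.4
t 8.55 p [654.7 177.2 130.9] rpy [ 3.1387e+00 -1.0000e-04  1.5434e+00] F [-1.2  0.4  5.5] M [-0.15  0.28  0.02] g 0.5
```

View pics/c11.png

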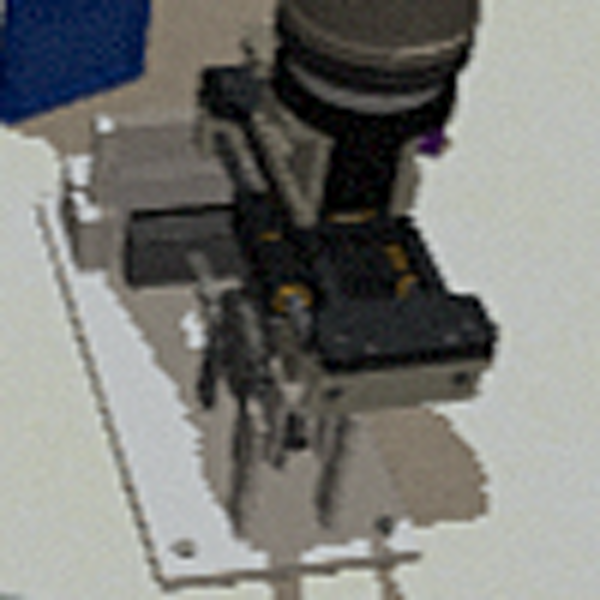

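Emit:
carry_out(
  moves=[0,0,0.002,0,0,0,0,0,0,0.0025,0,0,0,0,0,0,0.003,0,0,0,0,0,0,0.0035,0,0,0,0,0,0,0.0035,0,0,0,0,0,0,0.0035,0,0,0,0,0,0,0.0035,0,0,0,0,0,0,0.0035,0,0,0,0],
)

```text
time: 9.35
tool_pos: [654.7, 177.1, 130.2]
tcp_rot: [3.138, -0.0, 1.543]
contact_force: [-1.6, -0.8, 4.9]
grip_width: 0.5
```

```bash
python3 -c "
from h import *
st()
im=capture('scene'); s=im[:,:,::-1]
st()
cv2.imwrite('pics/c12.png',cv2.resize(s[172:272,308:408],None,fx=6,fy=6,interpolation=cv2.INTER_CUBIC))
"
```

```text
t 9.35 p [654.7 177.1 130.2] rpy [ 3.1382e+00 -1.0000e-04  1.5434e+00] F [-1.6 -0.8  4.9] M [-0.1   0.31 -0.03] g 0.5
t 9.4 p [654.7 177.2 130.2] rpy [ 3.1383e+00 -1.0000e-04  1.5434e+00] F [-1.7 -0.5  6.1] M [-0.1   0.32  0.04] g 0.5
```

View pics/c12.png

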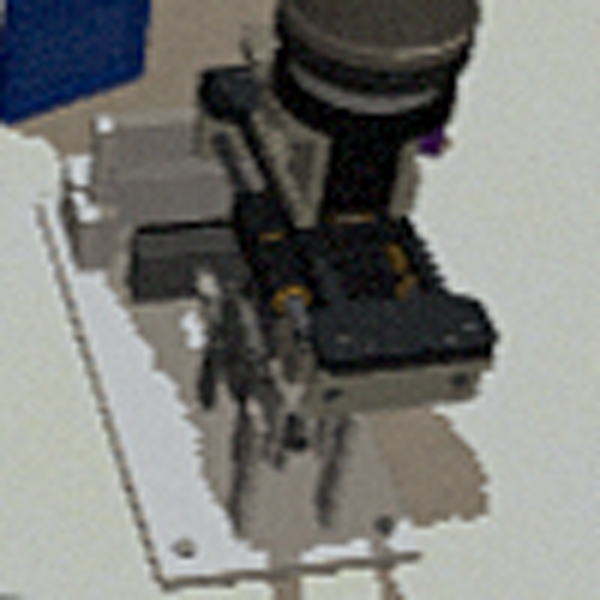

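Emit:
carry_out(
  moves=[0,0,0.002,0,0,0,0,0,0,0.0025,0,0,0,0,0,0,0.003,0,0,0,0,0,0,0.0035,0,0,0,0,0,0,0.004,0,0,0,0,0,0,0.004,0,0,0,0,0,0,0.004,0,0,0,0,0,0,0.004,0,0,0,0],
)

```text
time: 10.2
tool_pos: [654.7, 177.2, 129.7]
tcp_rot: [3.138, -0.0, 1.543]
contact_force: [-2.3, -0.6, 7.7]
grip_width: 0.6
```

Emit:
carry_out(
  moves=[0,0,0.003,0,0,0,0,0,0,0.0035,0,0,0,0,0,0,0.0035,0,0,0,0,0,0,0.0035,0,0,0,0,0,0,0.0035,0,0,0,0,0,0,0.0035,0,0,0,0,0,0,0.0035,0,0,0,0,0,0,0.0035,0,0,0,0],
)

```text
time: 11.0
tool_pos: [654.7, 177.2, 129.6]
tcp_rot: [3.137, -0.0, 1.544]
contact_force: [-3.6, -1.3, 10.0]
grip_width: 0.2
```

```bash
python3 -c "
from h import *
st()
im=capture('scene'); s=im[:,:,::-1]
st()
cv2.imwrite('pics/c13.png',cv2.resize(s[172:272,308:408],None,fx=6,fy=6,interpolation=cv2.INTER_CUBIC))
"
```

```text
t 11.0 p [654.7 177.2 129.6] rpy [ 3.1368e+00 -2.0000e-04  1.5435e+00] F [-3.6 -1.3 10. ] M [-0.17  0.56 -0.02] g 0.2
t 11.05 p [654.7 177.2 129.6] rpy [ 3.1368e+00 -2.0000e-04  1.5436e+00] F [-2.8 -0.9  9. ] M [-0.13  0.56 -0.02] g 0.6
```

View pics/c13.png

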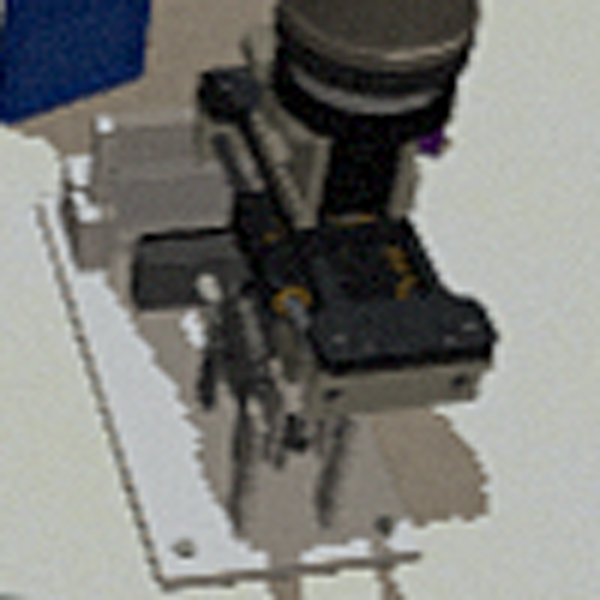

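Emit:
carry_out(
  moves=[0,0,0.0035,0,0,0,0,0,0,0.0035,0,0,0,0,0,0,0.0035,0,0,0,0,0,0,0.0035,0,0,0,0,0,0,0.0035,0,0,0,0,0,0,0.0035,0,0,0,0,0,0,0.0035,0,0,0,0,0,0,0.0035,0,0,0,0],
)

```text
time: 11.85
tool_pos: [654.7, 177.2, 129.6]
tcp_rot: [3.136, -0.0, 1.544]
contact_force: [-3.4, -1.6, 8.9]
grip_width: 0.8
```

Emit:
carry_out(
  moves=[0,0,0.0035,0,0,0,0,0,0,0.0035,0,0,0,0,0,0,0.0035,0,0,0,0,0,0,0.0035,0,0,0,0,0,0,0.0035,0,0,0,0,0,0,0.0035,0,0,0,0,0,0,0.0035,0,0,0,0,0,0,0.0035,0,0,0,0],
)

```text
time: 12.65
tool_pos: [654.7, 177.2, 129.6]
tcp_rot: [3.135, -0.0, 1.544]
contact_force: [-4.3, 0.4, 8.5]
grip_width: 0.3
```

```bash
python3 -c "
from h import *
im=capture('scene'); s=im[:,:,::-1]
st()
im=capture('scene'); s=im[:,:,::-1]
st()
cv2.imwrite('pics/c14.png',cv2.resize(s[172:272,308:408],None,fx=6,fy=6,interpolation=cv2.INTER_CUBIC))
a=cv2.imread('pics/c8.png')
for x in (400,450):
  pass
print((proj('scene',[476,178,50])-proj('scene',[501,178,50]))*6)
"
```

```text
t 12.7 p [654.7 177.2 129.6] rpy [ 3.1352e+00 -3.0000e-04  1.5437e+00] F [-4.5 -0.9  9.4] M [-0.17  0.64 -0.03] g 0.2
t 12.75 p [654.7 177.2 129.6] rpy [ 3.1352e+00 -3.0000e-04  1.5437e+00] F [-4.1 -0.8  9.2] M [-0.18  0.61  0.  ] g 0.5
[-13.96474509 -31.3695799 ]
```

View pics/c14.png

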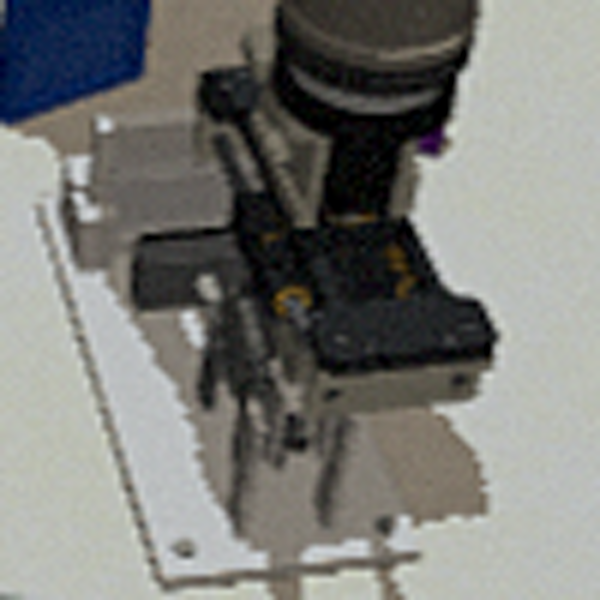

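Emit:
carry_out(
  moves=[0,0,-0.02,0,0,0,0,0,0,-0.05,0,0,0,0,0,0,-0.2,0,0,0,0,0,0,-0.2,0,0,0,0,0,0,-0.2,0,0,0,1,0,0,-0.2,0,0,0,1,0,0,-0.2,0,0,0,1,0,0,-0.2,0,0,0,1],
)

```text
time: 13.55
tool_pos: [653.5, 177.0, 207.8]
tcp_rot: [3.138, 0.0, 1.544]
contact_force: [-0.5, -0.4, 0.2]
grip_width: 28.0
```

```bash
python3 -c "
from h import *
go(452,181,210,np.radians(88.4))
"
```

```text
t 13.55 p [653.5 177.  207.8] rpy [3.1383e+00 2.0000e-04 1.5436e+00] F [-0.5 -0.4  0.2] M [-0.05 -0.12 -0.01] g 28.0
shift [-0.0038 -0.5039 -0.0073] turn [0.006 0.    0.001] |d| 201.6
```

Emit:
carry_out(
  moves=[-0.004,-0.504,0,0.006,0,0,1,-0.004,-0.504,0,0.006,0,0,1,-0.004,-0.504,0,0.006,0,0,1,-0.004,-0.504,0,0.006,0,0,1,-0.004,-0.504,0,0.006,0,0,1,-0.004,-0.504,0,0.006,0,0,1,-0.004,-0.504,0,0.006,0,0,1,-0.004,-0.504,0,0.006,0,0,1],
)

```text
time: 14.35
tool_pos: [453.6, 180.9, 207.0]
tcp_rot: [3.14, 0.0, 1.543]
contact_force: [-1.0, 0.1, -0.6]
grip_width: 90.0
```

```bash
python3 -c "
from h import *
go(452,181,102,np.radians(88.4))
for n in ['scene','top']:
    im=capture(n); cv2.imwrite(f'pics/{n}2.png',im[:,:,::-1])
s=cv2.imread('pics/scene2.png')
cv2.imwrite('pics/c15.png',cv2.resize(s[120:260,280:420],None,fx=5,fy=5,interpolation=cv2.INTER_CUBIC))
s=cv2.imread('pics/top2.png')
cv2.imwrite('pics/c16.png',cv2.resize(s[150:270,150:270],None,fx=5,fy=5,interpolation=cv2.INTER_CUBIC))
st()
"
```

```text
t 14.35 p [453.6 180.9 207. ] rpy [3.1404e+00 1.0000e-04 1.5431e+00] F [-1.   0.1 -0.6] M [-0.04 -0.1  -0.01] g 90.0
shift [ 2.000e-04 -4.200e-03  2.626e-01] turn [0.002 0.    0.   ] |d| 105.1
t 14.45 p [453.1 180.8 206.8] rpy [3.1413e+00 3.0000e-04 1.5431e+00] F [-0.3  0.1  0.6] M [-0.02 -0.09  0.03] g 91.9
```

View pics/c15.png

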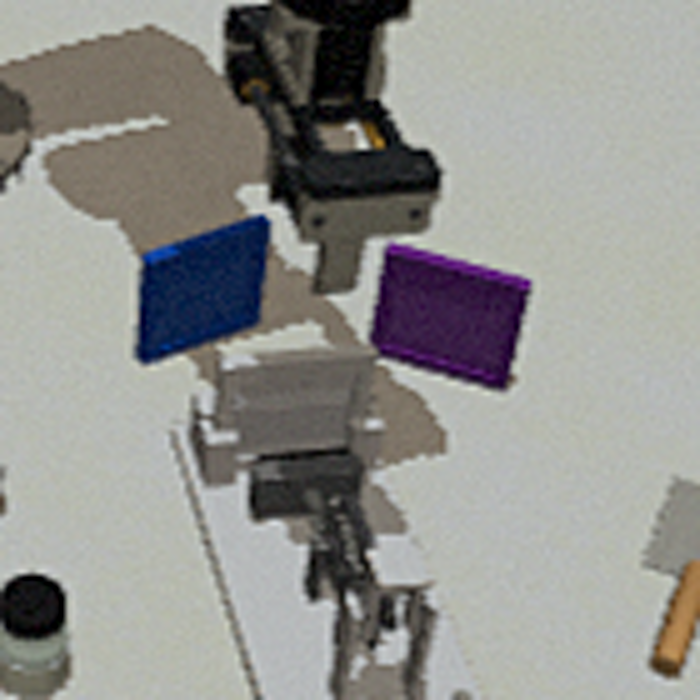

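View pics/c16.png

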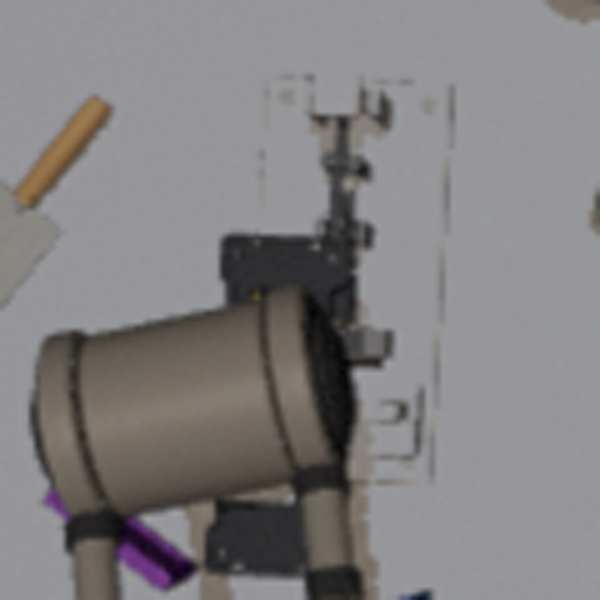

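```bash
python3 -c "
from h import *
p=np.array([453.4,180.9,207])
c=lambda q:((proj('scene',q)-[280,120])*5).round(0)
print('tip back pred',c(p+[65,0,-17]), 'obs 335,290')
for x in (446,458):
  for y in (131,231): print(x,y,c([x,y+0,102]))
for dx,dy in [(1,0),(0,1)]: print((proj('scene',[453+10*dx,181+10*dy,102])-proj('scene',[453,181,102]))*5)
"
```

```text
tip back pred [336. 309.] obs 335,290
446 131 [206. 360.]
446 231 [359. 342.]
458 131 [211. 372.]
458 231 [366. 354.]
[ 4.69629355 10.0042975 ]
[15.34495146 -1.77274749]
```

```bash
python3 -c "
from h import *
for n,(r0,r1,c0,c1) in {'top':(172,237,302,362),'scene':(220,282,185,247)}.items():
    A=np.mean([capture(n).astype(float) for _ in range(6)],0)
    np.save(f'{n}_avg.npy',A)
    a=A[r0:r1,c0:c1,::-1]; a=(a-a.min())/(a.max()-a.min())*255
    cv2.imwrite(f'pics/st_{n}.png',cv2.resize(a.astype(np.uint8),None,fx=9,fy=9,interpolation=cv2.INTER_CUBIC))
st()
"
```

```text
t 15.05 p [452.  180.9 207.2] rpy [3.1412e+00 2.0000e-04 1.5437e+00] F [-0.1  0.3  0.1] M [ 0.   -0.08 -0.03] g 91.7
```

View pics/st_top.png

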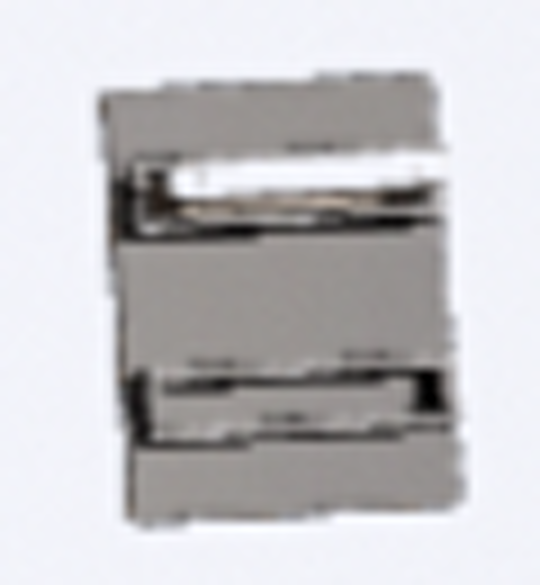

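View pics/st_scene.png

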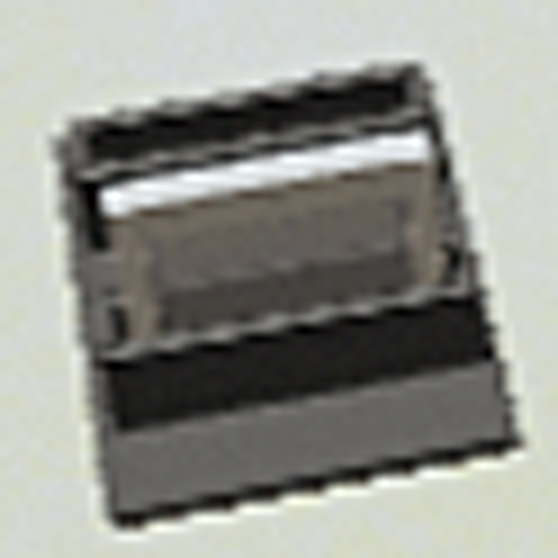

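Emit:
carry_out(
  moves=[0.002,0.002,0.1,0,0,0,1,0.002,0.002,0.2,0,0,0,1,0.002,0.002,0.25,0,0,0,1,0.002,0.002,0.293,0,0,0,1,0.002,0.002,0.293,0,0,0,1,0.002,0.002,0.293,0,0,0,1,0.002,0.002,0.293,0,0,0,1,0.002,0.002,0.293,0,0,0,1],
)

```text
time: 15.85
tool_pos: [453.5, 181.8, 91.0]
tcp_rot: [3.139, -0.0, 1.544]
contact_force: [-0.2, 0.1, 0.4]
grip_width: 92.0
```

```bash
python3 -c "
from h import *
st()
im=capture('scene');s=im[:,:,::-1]
cv2.imwrite('pics/c17.png',cv2.resize(s[150:260,290:400],None,fx=6,fy=6,interpolation=cv2.INTER_CUBIC))
st()
"
```

```text
t 15.85 p [453.5 181.8  91. ] rpy [ 3.1392e+00 -3.0000e-04  1.5438e+00] F [-0.2  0.1  0.4] M [-0.01 -0.11  0.05] g 92.0
t 15.9 p [453.4 181.8  90.9] rpy [ 3.1394e+00 -3.0000e-04  1.5437e+00] F [-1.1  0.4 -0.6] M [-0.02 -0.12  0.  ] g 91.9
```

View pics/c17.png

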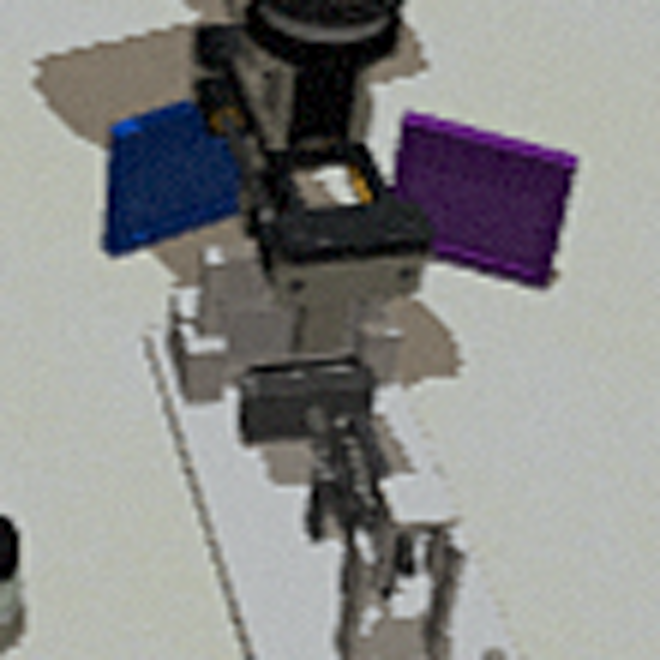

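Emit:
carry_out(
  moves=[0,0,0,0,0,0,0.3,0,0,0,0,0,0,0.2,0,0,0,0,0,0,0.2,0,0,0,0,0,0,0.2,0,0,0,0,0,0,0.2,0,0,0,0,0,0,0.2,0,0,0,0,0,0,0.2,0,0,0,0,0,0,0.2],
)

```text
time: 16.7
tool_pos: [453.4, 181.8, 90.9]
tcp_rot: [3.139, -0.0, 1.544]
contact_force: [0.1, 0.5, 0.3]
grip_width: 32.3
```

Emit:
carry_out(
  moves=[0,0,0,0,0,0,0,0,0,0,0,0,0,0,0,0,0,0,0,0,0,0,0,0,0,0,0,0,0,0,0,0,0,0,0,0,0,0,0,0,0,0,0,0,0,0,0,0,0,0,0,0,0,0,0,0],
)

```text
time: 17.5
tool_pos: [452.0, 181.8, 90.6]
tcp_rot: [-3.141, 0.0, 1.543]
contact_force: [-7.2, 0.3, 2.7]
grip_width: 11.7
```

```bash
python3 -c "
from h import *
for i in range(3):
  capture('top');st()
"
```

```text
t 17.55 p [452.  181.8  90.6] rpy [-3.1408e+00  1.0000e-04  1.5435e+00] F [-6.1  0.2  2.1] M [ 0.14  0.99 -0.13] g 11.9
t 17.6 p [452.  181.8  90.5] rpy [-3.1406e+00  1.0000e-04  1.5435e+00] F [-4.9  0.4  2.6] M [ 0.11  1.02 -0.22] g 12.0
t 17.65 p [452.  181.8  90.6] rpy [-3.1407e+00  1.0000e-04  1.5435e+00] F [-4.7  0.1  2.4] M [ 0.18  0.97 -0.15] g 12.0
```

Emit:
carry_out(
  moves=[0,-0.001,0,0,0,0,0,0,-0.001,0,0,0,0,0,0,-0.001,0,0,0,0,0,0,-0.001,0,0,0,0,0,0,-0.001,0,0,0,0,0,0,-0.001,0,0,0,0,0,0,-0.001,0,0,0,0,0,0,-0.001,0,0,0,0],
)

```text
invalid input at $.moves: expected a multiple of 7 numbers
```

```bash
python3 -c "
from h import *
for i in range(2):
  capture('top');st()
"
```

```text
t 17.7 p [452.  181.8  90.6] rpy [-3.1407e+00  1.0000e-04  1.5435e+00] F [-4.9  0.6  2.5] M [ 0.16  0.99 -0.16] g 11.7
t 17.75 p [452.  181.8  90.5] rpy [-3.1406e+00  1.0000e-04  1.5434e+00] F [-5.   1.   2.3] M [ 0.11  1.03 -0.15] g 11.7
```

Emit:
carry_out(
  moves=[0,-0.001,0,0,0,0,0,0,-0.001,0,0,0,0,0,0,-0.001,0,0,0,0,0,0,-0.001,0,0,0,0,0,0,-0.001,0,0,0,0,0,0,-0.001,0,0,0,0,0,0,-0.001,0,0,0,0,0,0,-0.001,0,0,0,0,0],
)

```text
time: 18.55
tool_pos: [451.7, 181.8, 90.6]
tcp_rot: [-3.141, 0.0, 1.543]
contact_force: [-2.7, 1.4, 0.1]
grip_width: 11.3
```

```bash
python3 -c "
from h import *
for i in range(2):
  capture('top');st()
"
```

```text
t 18.6 p [451.6 181.8  90.6] rpy [-3.1408e+00  1.0000e-04  1.5435e+00] F [-0.9 -0.3 -0.3] M [ 0.02  0.2  -0.08] g 12.1
t 18.65 p [451.7 181.8  90.6] rpy [-3.1408e+00  1.0000e-04  1.5435e+00] F [-1.3  0.7  1.2] M [ 0.05  0.18 -0.01] g 12.0
```

Emit:
carry_out(
  moves=[0,0,-0.01,0,0,0,0,0,0,-0.03,0,0,0,0,0,0,-0.05,0,0,0,0,0,0,-0.08,0,0,0,0,0,0,-0.12,0,0,0,0,0,0,-0.17,0,0,0,0,0,0,-0.23,0,0,0,0,0,0,-0.3,0,0,0,0],
)

```text
time: 19.45
tool_pos: [451.6, 181.7, 211.9]
tcp_rot: [-3.141, 0.0, 1.544]
contact_force: [0.8, 0.7, -1.3]
grip_width: 11.6
```

```bash
python3 -c "
from h import *
go(508,-220.5,215,np.radians(94.2))
for n in ['scene','top']:
    im=capture(n); cv2.imwrite(f'pics/{n}3.png',im[:,:,::-1])
s=cv2.imread('pics/scene3.png')
cv2.imwrite('pics/c18.png',cv2.resize(s[100:240,280:420],None,fx=5,fy=5,interpolation=cv2.INTER_CUBIC))
st()
"
```

```text
t 19.45 p [451.6 181.7 211.9] rpy [-3.1411e+00  2.0000e-04  1.5435e+00] F [ 0.8  0.7 -1.3] M [-0.01 -0.15  0.  ] g 11.6
shift [-1.0013  0.1683 -0.0076] turn [-0.001  0.    -0.192] |d| 406.1
t 19.55 p [454.  182.3 214.9] rpy [ 3.1338e+00 -2.0000e-03  1.5437e+00] F [ 0.1 -0.9 -1.2] M [ 0.03 -0.07  0.04] g 12.0
```

View pics/c18.png

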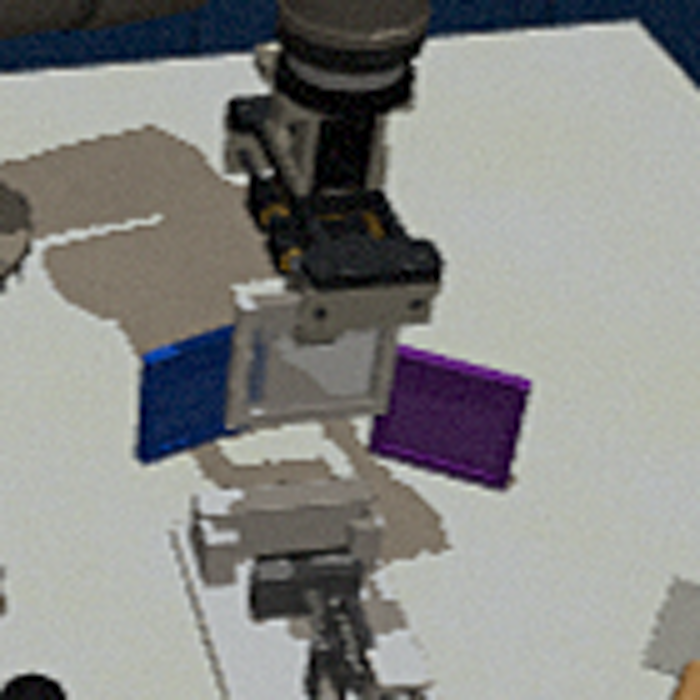

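Emit:
carry_out(
  moves=[-0.12,0.02,0,0,0,-0.02,0,-0.24,0.04,0,0,0,-0.05,0,-0.36,0.06,0,0,0,-0.08,0,-0.48,0.08,0,0,0,-0.11,0,-0.6,0.1,0,0,0,-0.13,0,-0.72,0.12,0,0,0,-0.15,0,-0.84,0.14,0,0,0,-0.17,0,-0.94,0.16,0,0,0,-0.19,0],
)

```text
time: 20.35
tool_pos: [507.4, -198.0, 214.3]
tcp_rot: [3.134, -0.001, 1.642]
contact_force: [0.3, 0.9, -0.5]
grip_width: 11.9
```

```bash
python3 -c "
from h import *
go(508,-220.5,180,np.radians(94.2))
"
```

```text
t 20.35 p [ 507.4 -198.   214.3] rpy [ 3.1337e+00 -9.0000e-04  1.6424e+00] F [ 0.3  0.9 -0.5] M [-0.01 -0.16  0.03] g 11.9
shift [-0.0564 -0.0033  0.0857] turn [ 0.015 -0.002 -0.003] |d| 41.1
```

Emit:
carry_out(
  moves=[-0.056,-0.003,0.05,0.015,-0.002,-0.003,0,-0.056,-0.003,0.1,0.015,-0.002,-0.003,0,-0.056,-0.003,0.135,0.015,-0.002,-0.003,0,-0.056,-0.003,0.135,0.015,-0.002,-0.003,0,-0.056,-0.003,0.135,0.015,-0.002,-0.003,0,-0.056,-0.003,0.135,0.015,-0.002,-0.003,0,-0.056,-0.003,0.135,0.015,-0.002,-0.003,0,-0.056,-0.003,0.135,0.015,-0.002,-0.003,0],
)

```text
time: 21.15
tool_pos: [508.6, -220.3, 161.0]
tcp_rot: [3.14, 0.001, 1.644]
contact_force: [0.1, -0.3, -0.6]
grip_width: 12.1
```

```bash
python3 -c "
from h import *
go(508,-220.5,140,np.radians(94.2))
A=np.mean([capture('scene').astype(float) for _ in range(6)],0)
a=A[150:290,160:280,::-1]; np.save('sc4.npy',A)
cv2.imwrite('pics/c19.png',cv2.resize(a.astype(np.uint8),None,fx=5,fy=5,interpolation=cv2.INTER_CUBIC))
T=np.mean([capture('top').astype(float) for _ in range(3)],0)[150:260,270:380,::-1]
cv2.imwrite('pics/c20.png',cv2.resize(T.astype(np.uint8),None,fx=5,fy=5,interpolation=cv2.INTER_CUBIC))
st()
"
```

```text
t 21.15 p [ 508.6 -220.3  161. ] rpy [3.1404e+00 9.0000e-04 1.6443e+00] F [ 0.1 -0.3 -0.6] M [-0.03 -0.1   0.05] g 12.1
shift [-0.0003 -0.0015  0.0525] turn [0.002 0.002 0.   ] |d| 21.0
t 21.6 p [ 508.3 -220.3  160.3] rpy [3.1415e+00 1.0000e-04 1.6439e+00] F [-0.4  0.9 -0.8] M [-0.09 -0.04 -0.04] g 11.8
```

View pics/c19.png

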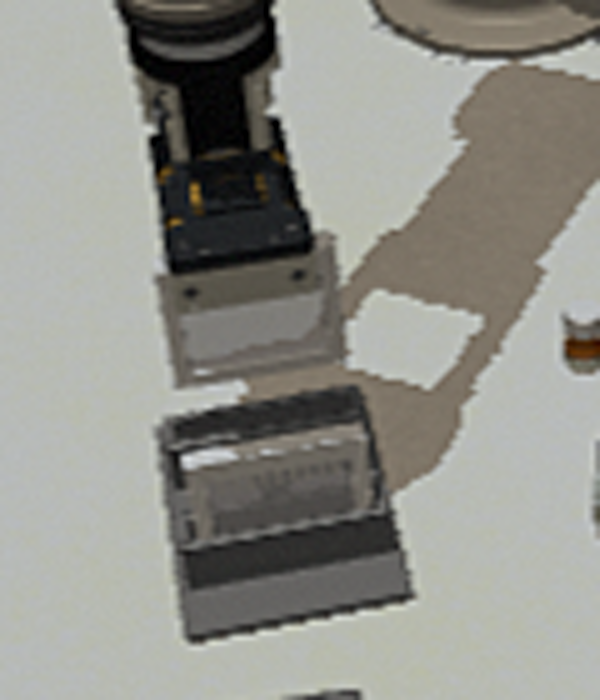

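View pics/c20.png

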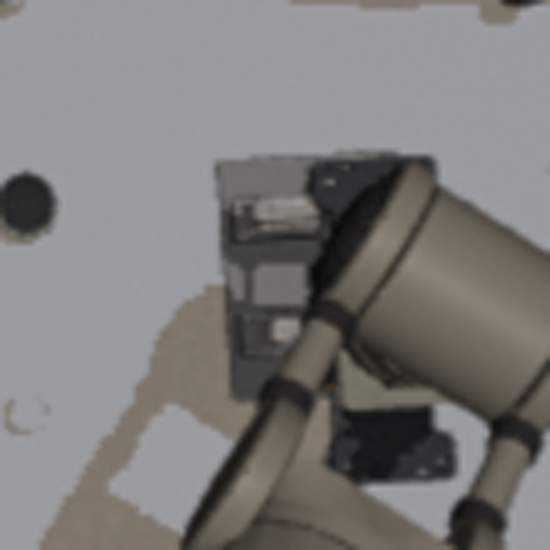

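```bash
python3 -c "
from h import *
th=np.radians(4.2);R=np.array([[np.cos(th),-np.sin(th)],[np.sin(th),np.cos(th)]])
def pt(c,l,z): return np.r_[np.array(c)+R@np.array(l),z]
cr=lambda q:((proj('scene',q)-[160,150])*5).round(1)
C=(508.4,-220.3)
print('cassette bottom L,R pred',cr(pt(C,(6,-50),82)),cr(pt(C,(6,50),82)),'obs (178,387),(345,360)')
print(' back-top L/R', cr(pt(C,(-6,-50),172)),cr(pt(C,(-6,50),172)),'obs ?,(333,237)')
S=(547.5,-217.7)
for l in [(85,-65),(85,65)]:
  print('stand front',cr(pt(S,l,10)),cr(pt(S,l,0)))
print('stand back', cr(pt(S,(-85,-65),10)),cr(pt(S,(-85,65),10)))
print('spare top back',cr(pt(S,(34,-50),100)),cr(pt(S,(34,50),100)))
for d in ([10,0,0],[0,10,0],[0,0,10]): print(d,(proj('scene',np.array([508,-220,82])+d)-proj('scene',[508,-220,82]))*5)
"
```

```text
cassette bottom L,R pred [163.4 391.9] [335.7 362.1] obs (178,387),(345,360)
 back-top L/R [138.6 260.1] [319.4 231.2] obs ?,(333,237)
stand front [175.1 633.4] [177.5 644.8]
stand front [405.5 588. ] [406.5 599.4]
stand back [145.9 422.6] [354.5 385.9]
spare top back [170.9 452. ] [352.5 419.5]
[10, 0, 0] [ 1.01903383 11.76173489]
[0, 10, 0] [17.26310445 -2.10454747]
[0, 0, 10] [ -1.87488182 -12.45436334]
```

```bash
python3 -c "
from h import *
A=np.load('sc4.npy')
a=A[195:285,188:248,::-1]
cv2.imwrite('pics/c21.png',cv2.resize(a.astype(np.uint8),None,fx=9,fy=9,interpolation=cv2.INTER_NEAREST)[:600])
g=A.mean(2)
for u in (198,203,208,213,218,223,227): print(u, [int(x) for x in g[214:240,u]])
"
```

```text
198 [125, 124, 124, 126, 124, 124, 126, 114, 87, 97, 120, 99, 105, 153, 190, 185, 187, 183, 119, 76, 34, 43, 41, 50, 102, 43]
203 [123, 122, 123, 122, 124, 124, 125, 110, 99, 113, 101, 88, 121, 198, 189, 188, 185, 113, 38, 33, 42, 37, 59, 115, 63, 132]
208 [124, 123, 124, 121, 125, 123, 98, 102, 113, 106, 88, 102, 170, 201, 187, 107, 103, 42, 38, 45, 44, 43, 53, 52, 83, 128]
213 [123, 121, 125, 125, 123, 98, 102, 110, 110, 94, 95, 120, 122, 118, 119, 121, 46, 51, 39, 42, 46, 69, 54, 83, 128, 134]
218 [124, 124, 124, 124, 98, 99, 105, 113, 92, 94, 112, 122, 118, 123, 121, 54, 50, 40, 40, 42, 57, 59, 65, 132, 125, 121]
223 [111, 99, 99, 101, 99, 105, 121, 91, 92, 111, 121, 119, 121, 121, 69, 51, 42, 45, 45, 52, 61, 67, 132, 123, 118, 89]
227 [94, 92, 88, 92, 91, 93, 92, 97, 127, 116, 120, 120, 119, 82, 57, 41, 43, 41, 34, 52, 50, 125, 127, 125, 136, 97]
```

View pics/c21.png

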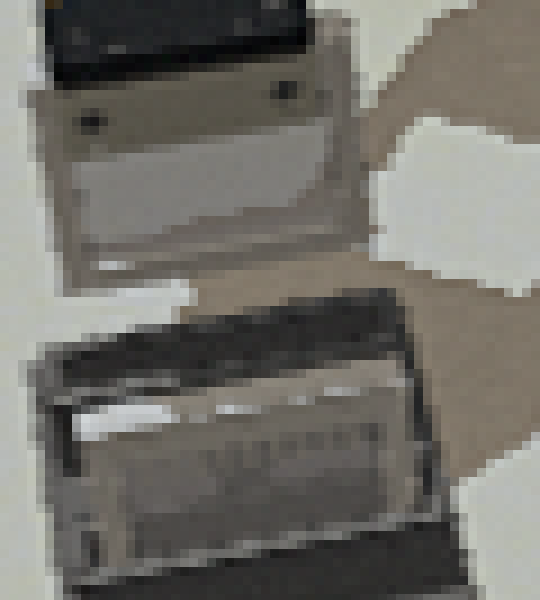

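```bash
python3 -c "
from h import *
th=np.radians(4.2);R=np.array([[np.cos(th),-np.sin(th)],[np.sin(th),np.cos(th)]])
h=hit('top',302+300/9,172+406.5/9,28);print(h)
print('inner +x wall',hit('top',302+300/9,172+379/9,28),'outer',hit('top',302+300/9,172+434/9,28))
def pt(c,l,z): return np.r_[np.array(c)+R@np.array(l),z]
cr=lambda q:((proj('scene',q)-[160,150])*5).round(1)
S=(547.5,-217.7)
print('back wall top',cr(pt(S,(-54,-59),46)),cr(pt(S,(-54,59),46)),'obs',(161,422),(359.5,386))
print('spare top back',cr(pt(S,(34,-50),100)),cr(pt(S,(34,50),100)),'front',cr(pt(S,(46,-50),100)),cr(pt(S,(46,50),100)))
A=np.load('top_avg.npy');g=A.mean(2)
for u in (322,328,335,342,347): print(u,[int(x) for x in g[178:234,u]])
"
```

```text
[ 505.08574589 -222.09335837   28.        ]
inner +x wall [ 515.65366915 -222.02888439   28.        ] outer [ 494.5262846  -222.15778073   28.        ]
back wall top [152.4 414.1] [349.1 379.7] obs (161, 422) (359.5, 386)
spare top back [170.9 452. ] [352.5 419.5] front [173.2 467.5] [356.2 434.5]
322 [151, 151, 147, 121, 107, 106, 107, 107, 107, 107, 104, 100, 128, 151, 153, 143, 75, 94, 76, 79, 66, 106, 108, 107, 107, 106, 107, 107, 107, 107, 107, 107, 107, 106, 105, 113, 81, 74, 106, 108, 107, 107, 109, 73, 105, 108, 107, 107, 107, 107, 103, 96, 133, 151, 151, 151]
328 [151, 151, 146, 111, 108, 106, 105, 106, 106, 106, 106, 115, 145, 152, 148, 126, 94, 86, 97, 44, 72, 106, 107, 107, 107, 106, 106, 107, 106, 106, 106, 107, 107, 104, 96, 99, 66, 104, 108, 108, 108, 110, 87, 75, 105, 108, 107, 107, 107, 106, 104, 103, 150, 152, 151, 151]
335 [151, 152, 145, 109, 104, 105, 105, 107, 105, 102, 94, 124, 151, 152, 146, 109, 107, 91, 112, 69, 105, 106, 106, 106, 106, 106, 107, 106, 105, 106, 106, 106, 106, 107, 113, 106, 72, 105, 107, 103, 84, 97, 66, 105, 106, 106, 106, 106, 106, 106, 104, 114, 150, 152, 151, 151]
342 [151, 145, 106, 106, 105, 105, 105, 105, 106, 105, 113, 142, 152, 152, 144, 92, 100, 98, 56, 67, 105, 106, 105, 105, 105, 105, 106, 105, 106, 106, 106, 106, 103, 93, 98, 59, 71, 105, 106, 107, 111, 107, 76, 104, 106, 106, 106, 105, 105, 102, 105, 150, 152, 151, 150, 151]
347 [151, 145, 105, 104, 104, 105, 105, 105, 105, 106, 121, 150, 149, 146, 118, 59, 65, 99, 48, 82, 105, 106, 105, 105, 105, 105, 105, 105, 105, 105, 105, 105, 104, 101, 100, 61, 94, 96, 93, 85, 105, 81, 102, 105, 105, 105, 104, 105, 106, 105, 106, 150, 152, 151, 150, 151]
```

```bash
python3 -c "
from h import *
th=np.radians(-1.6);R=np.array([[np.cos(th),-np.sin(th)],[np.sin(th),np.cos(th)]])
def pt(c,l,z): return np.r_[np.array(c)+R@np.array(l),z]
cr=lambda q:((proj('scene',q)-[280,100])*5).round(1)
C=(451.6,181.7)
print(cr(pt(C,(6,-50),133.3)),cr(pt(C,(6,50),133.3)),'obs (232,428),(385,412)')
print(cr(pt(C,(-6,-50),223.3)),'front',cr(pt(C,(6,-50),223.3)),'obs top L (235,285)')
print('pre-lift top back',cr(pt((450.9,181.7),(-6,-50),102)),cr(pt((450.9,181.7),(-6,50),102)),'obs (222,462),(378,450)')
print('clamp wall',cr(pt((450.9,181.7),(-6,-50),55)))
s=cv2.imread('pics/scene3.png')[150:240,315:375]
cv2.imwrite('pics/c22.png',cv2.resize(s,None,fx=9,fy=9,interpolation=cv2.INTER_NEAREST)[:700])
s=cv2.imread('pics/scene2.png')[180:230,315:375]
cv2.imwrite('pics/c23.png',cv2.resize(s,None,fx=9,fy=9,interpolation=cv2.INTER_NEAREST))
"
```

```text
[215.7 430.1] [373.6 415.2] obs (232,428),(385,412)
[223.5 296.5] front [228.5 308.2] obs top L (235,285)
pre-lift top back [206.7 456.9] [360.9 442.1] obs (222,462),(378,450)
clamp wall [200.9 513.9]
```

View pics/c22.png

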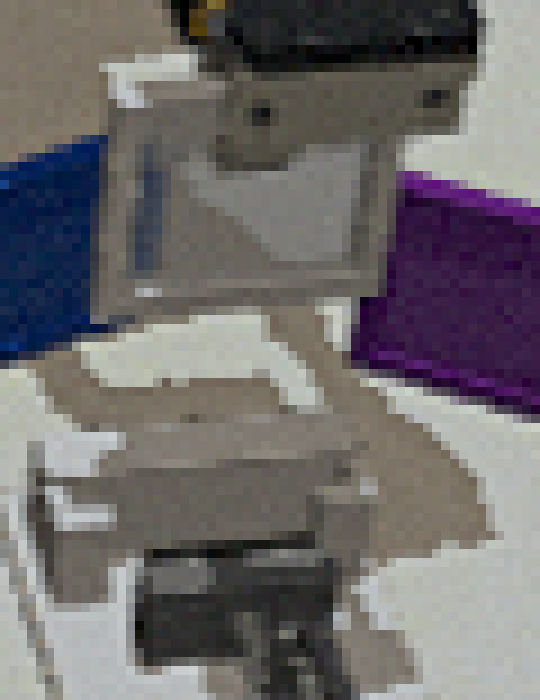

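View pics/c23.png

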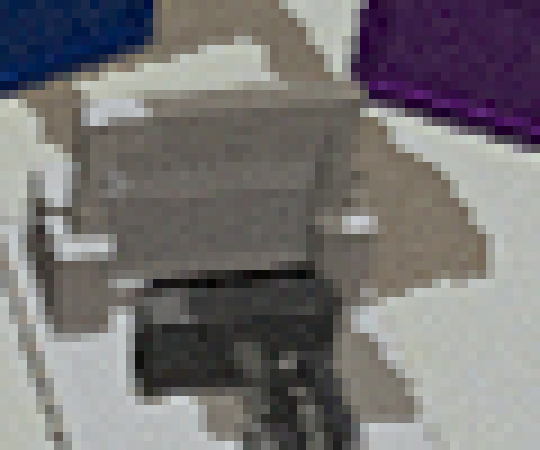

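```bash
python3 -c "
from h import *
go(508,-221.5,128.5,np.radians(94.2))
"
```

```text
t 21.6 p [ 508.3 -220.3  160.3] rpy [3.1415e+00 1.0000e-04 1.6439e+00] F [-0.4  0.9 -0.8] M [-0.09 -0.04 -0.04] g 11.8
shift [-0.0029 -0.0009  0.0794] turn [ 0.  0. -0.] |d| 31.8
```

Emit:
carry_out(
  moves=[-0.003,-0.001,0.02,0,0,0,0,-0.003,-0.001,0.04,0,0,0,0,-0.003,-0.001,0.06,0,0,0,0,-0.003,-0.001,0.075,0,0,0,0,-0.003,-0.001,0.08,0,0,0,0,-0.003,-0.001,0.08,0,0,0,0,-0.003,-0.001,0.08,0,0,0,0,-0.003,-0.001,0.08,0,0,0,0],
)

```text
time: 22.4
tool_pos: [508.2, -221.6, 128.6]
tcp_rot: [3.141, 0.001, 1.644]
contact_force: [-0.1, -0.5, -0.7]
grip_width: 12.0
```

```bash
python3 -c "
from h import *
st()
A=np.mean([capture('scene').astype(float) for _ in range(6)],0)
a=A[195:285,188:248,::-1]
cv2.imwrite('pics/c24.png',cv2.resize(a.astype(np.uint8),None,fx=9,fy=9,interpolation=cv2.INTER_NEAREST)[:700])
go(508,-221.5,120,np.radians(94.2))
"
```

```text
t 22.4 p [ 508.2 -221.6  128.6] rpy [3.1409e+00 5.0000e-04 1.6441e+00] F [-0.1 -0.5 -0.7] M [ 0.02 -0.08  0.  ] g 12.0
t 22.7 p [ 508.  -221.6  128.4] rpy [3.1414e+00 2.0000e-04 1.6440e+00] F [-0.1 -0.2 -0.4] M [-0.   -0.06 -0.06] g 11.9
shift [0.0002 0.0001 0.021 ] turn [ 0.  0. -0.] |d| 8.4
```

View pics/c24.png

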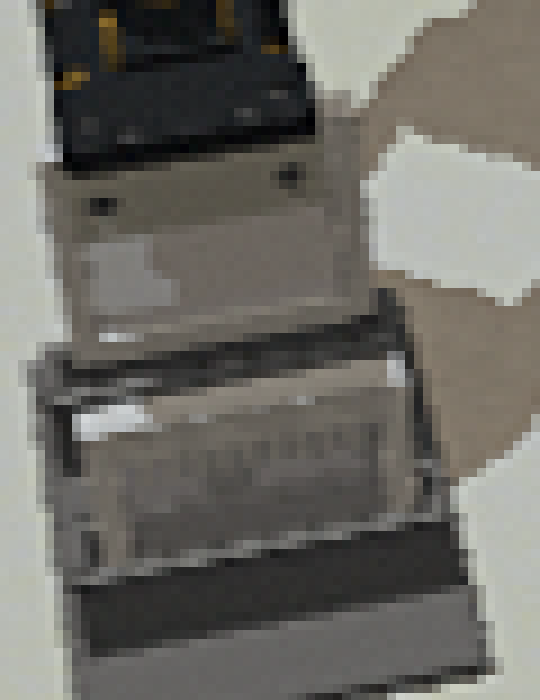

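Emit:
carry_out(
  moves=[0,0,0.003,0,0,0,0,0,0,0.006,0,0,0,0,0,0,0.009,0,0,0,0,0,0,0.012,0,0,0,0,0,0,0.015,0,0,0,0,0,0,0.018,0,0,0,0,0,0,0.021,0,0,0,0,0,0,0.022,0,0,0,0],
)

```text
time: 23.5
tool_pos: [507.9, -221.5, 119.4]
tcp_rot: [3.142, 0.0, 1.644]
contact_force: [-0.4, -1.2, -2.3]
grip_width: 11.7
```

Emit:
carry_out(
  moves=[0,0,0.006,0,0,0,0,0,0,0.012,0,0,0,0,0,0,0.018,0,0,0,0,0,0,0.024,0,0,0,0,0,0,0.03,0,0,0,0,0,0,0.036,0,0,0,0,0,0,0.042,0,0,0,0,0,0,0.045,0,0,0,0],
)

```text
time: 24.3
tool_pos: [507.9, -221.5, 101.1]
tcp_rot: [-3.141, -0.0, 1.644]
contact_force: [-0.5, 0.8, -1.5]
grip_width: 11.6
```

Emit:
carry_out(
  moves=[0,0,0.004,0,0,0,0,0,0,0.008,0,0,0,0,0,0,0.012,0,0,0,0,0,0,0.016,0,0,0,0,0,0,0.018,0,0,0,0,0,0,0.02,0,0,0,0,0,0,0.022,0,0,0,0,0,0,0.022,0,0,0,0],
)

```text
time: 25.1
tool_pos: [507.8, -221.4, 92.2]
tcp_rot: [-3.141, -0.0, 1.644]
contact_force: [0.2, -0.1, -1.7]
grip_width: 12.0
```

Bottom is ~3.6 mm above the floor, with no lateral force. Final slow approach.

Emit:
carry_out(
  moves=[0,0,0.0015,0,0,0,0,0,0,0.003,0,0,0,0,0,0,0.0045,0,0,0,0,0,0,0.006,0,0,0,0,0,0,0.0075,0,0,0,0,0,0,0.009,0,0,0,0,0,0,0.01,0,0,0,0,0,0,0.01,0,0,0,0],
)

```text
time: 25.9
tool_pos: [507.8, -221.4, 88.6]
tcp_rot: [-3.141, -0.0, 1.644]
contact_force: [-1.2, 1.1, 3.4]
grip_width: 12.0
```

```bash
python3 -c "
from h import *
for i in range(2):
  capture('top');st()
"
```

```text
t 25.95 p [ 507.8 -221.5   88.6] rpy [-3.1415 -0.      1.644 ] F [-0.5  1.   4.8] M [0.12 0.15 0.06] g 11.9
t 26.0 p [ 507.8 -221.4   88.6] rpy [-3.1415 -0.      1.644 ] F [-0.9  2.7  4.1] M [0.15 0.18 0.01] g 11.5
```

Emit:
carry_out(
  moves=[0,0,0,0,0,0,0.4,0,0,0,0,0,0,0.4,0,0,0,0,0,0,0.4,0,0,0,0,0,0,0.4,0,0,0,0,0,0,0.4,0,0,0,0,0,0,0.4,0,0,0,0,0,0,0.4,0,0,0,0,0,0,0.4],
)

```text
time: 26.8
tool_pos: [507.8, -221.5, 88.6]
tcp_rot: [-3.141, 0.0, 1.644]
contact_force: [0.9, 0.2, -0.5]
grip_width: 36.9
```

Emit:
carry_out(
  moves=[0,0,-0.02,0,0,0,0.4,0,0,-0.05,0,0,0,0.4,0,0,-0.1,0,0,0,0.4,0,0,-0.18,0,0,0,0.4,0,0,-0.26,0,0,0,0.4,0,0,-0.34,0,0,0,0.4,0,0,-0.4,0,0,0,0.4,0,0,-0.4,0,0,0,0.4],
)

```text
time: 27.6
tool_pos: [509.3, -222.3, 253.6]
tcp_rot: [3.135, 0.005, 1.644]
contact_force: [-0.7, -0.6, -0.7]
grip_width: 36.7
```

Emit:
carry_out(
  moves=[0,-0.1,-0.05,0,0,0,0.4,0,-0.2,-0.05,0,0,0,0.4,0,-0.3,-0.05,0,0,0,0.4,0,-0.3,-0.05,0,0,0,0.4,0,-0.3,-0.05,0,0,0,0.4,0,-0.3,-0.05,0,0,0,0.4,0,-0.3,-0.05,0,0,0,0.4,0,-0.3,-0.05,0,0,0,0.4],
)

```text
time: 28.4
tool_pos: [390.1, -230.8, 272.4]
tcp_rot: [3.135, 0.005, 1.645]
contact_force: [0.2, -0.3, 0.4]
grip_width: 36.4
```

```bash
python3 -c "
from h import *
st()
A=np.mean([capture('scene').astype(float) for _ in range(4)],0)[:,:,::-1]
cv2.imwrite('pics/scene5.png',A)
cv2.imwrite('pics/c25.png',cv2.resize(A[195:285,180:250].astype(np.uint8),None,fx=6,fy=6,interpolation=cv2.INTER_CUBIC))
cv2.imwrite('pics/top5.png',capture('top')[:,:,::-1])
st()
"
```

```text
t 28.4 p [ 390.1 -230.8  272.4] rpy [3.1349 0.0047 1.645 ] F [ 0.2 -0.3  0.4] M [ 0.01 -0.11  0.03] g 36.4
t 28.65 p [ 389.7 -230.9  272.6] rpy [3.1347 0.0049 1.6444] F [0.2 0.7 0. ] M [-0.01 -0.08 -0.02] g 37.2[ WARN:0@4.387] global loadsave.cpp:1063 imwrite_ Unsupported depth image for selected encoder is fallbacked to CV_8U.
```

View pics/c25.png

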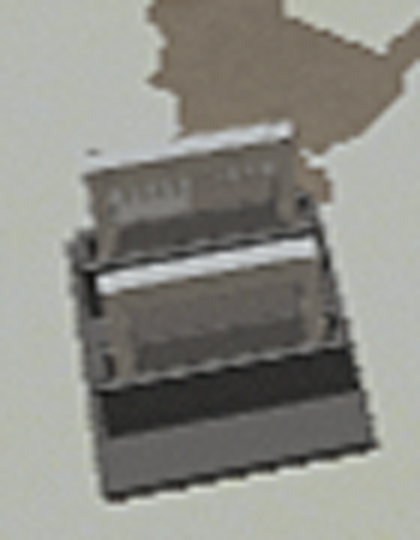

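View pics/scene5.png

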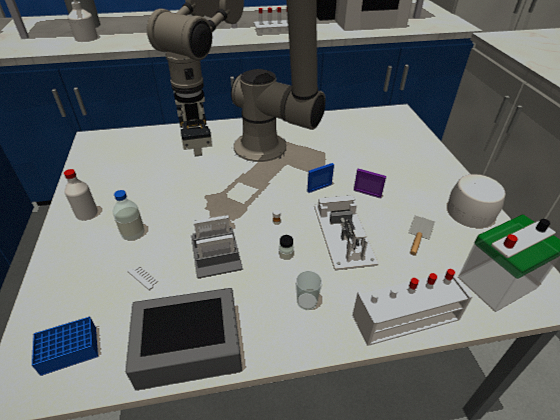

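View pics/top5.png

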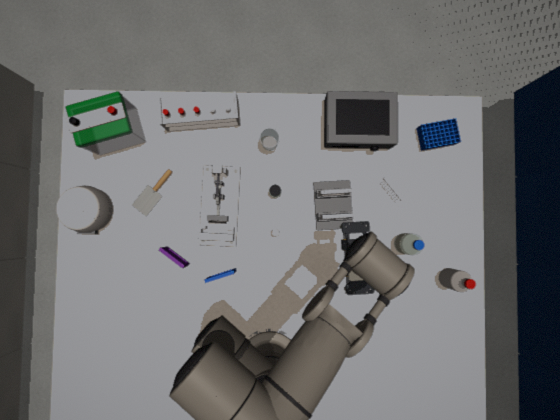

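The cassette stands upright in the front slot, parallel to the spare and at the same height (tops at crop rows about 140 and 260). The jaw is open in the top view (about pixel 217,219), the other bench items are in place and the arm is clear. I am handing the job in.

```bash
python3 -c "
from h import *
st(); close_job()"
```

```text
t 28.65 p [ 389.7 -230.9  272.6] rpy [3.1347 0.0049 1.6444] F [0.2 0.7 0. ] M [-0.01 -0.08 -0.02] g 37.2
the job is handed in; nothing more can be done
```

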